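Make up the repair kit, one part of each type

ROBOT

A 6-joint arm with a two-finger parallel gripper is mounted at the origin on a cart in front of the work surface, level with it; the furniture and walls round the work are solid. World frame = base frame: x ahead of the robot, y to its left, z up, the work surface at z = 0. Lengths are in m, angles in rad, forces in N, time in s.
With the tool pointing down it reaches from about 0.275 to 0.75 m from the base axis. Payload 10.2 kg.
Tool frame: the origin (TCP) lies at the very end of the fingers, on their centre line; the grasp point (between the pads) lies 19 mm behind it (arm.grip_depth is the distance from the TCP to the grasp point, in m); z points along the fingers, y is the direction in which the jaws open and shut (so a half turn about z gives the same grasp; the last joint's range is limited). The gripper opens to 85 mm and grips with 20 to 120 N. Pads are 22 mm wide; open, the fingers measure 114 mm over their backs; the gripper's body (76 mm by 85 mm) begins 54 mm behind the grasp point. The pads swing forward as they close: fully open they stand 13 mm farther back than shut.
Start: joints at [1.061, 0.313, 1.498, -0, 1.331, -0.223], TCP at [0.149, 0.504, 0.231] pointing down, gripper open.
Joint ranges: [-2.94, 2.94], [-0.97, 2.17], [0.19, 2.56], [-1.23, 4.37], [0.02, 3.11], [-2.88, 2.88]. Speed limits (rad/s): [2.39, 2.39, 3.01, 3.14, 3.14, 3.14].

INTERFACE

Orientations are given as a unit quaternion [w, x, y, z].
In Python, from rig import arm gives the robot as it stands. The module is installed in compiled form; this text tells all that it offers.
- The arm moves only by the tool step_arm, never from a script. Its argument "moves" is a list of rows, each a list of 7 numbers: the opening, from 0 (shut) to 1 (fully open), then the shift along the world's x, y, z in m, then the turn, a rotation vector about the world's x, y, z in rad. In form: [[claw, dx, dy, dz, ax, ay, az], ...]. A call has 1 to 5 rows; each row shifts and turns the commanded pose from where the row before left it; what a row does not reach is not made up. A row lasts 1/10 s, in which the tool goes at most 50 mm and 8.59 degrees, less where a joint would pass 70% of its speed; a pose out of reach is approached as far as the arm can. A call with a gripper value outside its range is refused whole. The fingers move at their own pace and stop on an object; the grip force is fixed at half the most. Time passes only in rows, so rows that do not move let the fingers close. It gives the time, the measured TCP pose, the force and the opening at its end, in the units of the state.
- arm.state(): the state, without advancing time (a new reading comes with each control period).
- arm.get_image(name): name is "side" or "top"; returns the picture (384x512x3 uint8, red, green, blue); there is no depth.
- arm.calibration(name): a dict with "mtx" (3x3 intrinsics, pixels), "eye" and "attitude" of the camera in the world. Camera axes: x right, y down, z forward; pixel columns grow to the right and rows downward; lengths in m; the calibration is good to about 2 mm. A picture is of the moment at which its call begins. calibration takes no time and is no camera call.
- arm.hand_in(): hands the job in, once; it reports no verdict.
Trained networks look in the newest picture that a camera, given by its name, has taken for a name from the list of things; names that differ only in an ending like _2 or _b are one class to them, and where a whole thing is asked for, a point or a joint stands for the part that bears it (a point fixed in the world has none). Each returns a list of dicts, best first, with "confidence" (0 to 1); they miss things now and then, are a little off and sometimes report something else, mostly with a low value. They report only what shows in the picture. A call takes as long as a camera call. They do not tell look-alikes from the thing itself.
- arm.search_frame(camera, target): "point" ([column, row] as shares, 0 to 1, of the picture: columns of its width, rows of its height, amid what is visible of it).
The state is a dict: "t": time; "qpos": joint angles; "joint_vel": joint speeds; "joint_torque": joint torques, N m; "eef_pos": TCP position; "tool_rot": TCP orientation; "contact_force": force on the tool from outside, world axes, zero at the start; "torque": the same for the moment, N m; "width": finger opening in m.
Only numpy, scipy, OpenCV 4.12 (cv2) and the standard library are available. Lean on these libraries where they do the work, as an engineer would, in place of code of your own. Each camera call takes 0.05 s, during which the arm holds its last target. There are 200 camera calls.

TASK

Make up the repair kit in the divided cream tray: it must hold just one part of each type, a blue capacitor, a black relay, a red-brown fuse block and a silver heat sink, each standing the right way up in the middle of the pad of its own colour. A type that is already in the tray needs no second one: leave that part as it is, and leave all spare parts lying where they are on the bench.

Things in the scene. Friction and masses are not known exactly. Their poses are not given: they have to be found in the camera images.
- kit_tray: Cream tray, fixed to the bench, 192 x 192 mm, four square compartments (2 by 2), each 90 x 90 mm inside, centres at x, y = +-47 mm; walls 4 mm thick, tops 18 mm above the bench; floor 4 mm. Origin: centre of its underside on the bench, x and y along the walls, z up. A heat sink already stands in one compartment, on a grey pad (not listed).
- pad_blue: Dark blue pad, 70 x 70 x 2 mm, glued in the middle of one compartment of the tray; it may lie in any of the four. Origin: centre of its underside, 4 mm above the bench; its top is 2 mm above the origin (6 mm above the bench). x and y axes run along the tray's walls.
- pad_black: Black pad, 70 x 70 x 2 mm, glued in the middle of one compartment of the tray; it may lie in any of the four. Origin: centre of its underside, 4 mm above the bench; its top is 2 mm above the origin (6 mm above the bench). x and y axes run along the tray's walls.
- pad_brown: Red-brown pad, 70 x 70 x 2 mm, glued in the middle of one compartment of the tray; it may lie in any of the four. Origin: centre of its underside, 4 mm above the bench; its top is 2 mm above the origin (6 mm above the bench). x and y axes run along the tray's walls.
- capacitor: Dark blue can capacitor with a white stripe and a pale top, a standing cylinder 35 mm in diameter and 50 mm high, loose on the bench; origin: centre of its underside, z axis up. About 60 g. (Beside the parts, on the right, stands a fixed hot-air tool holder 0.24 m tall: keep the gripper clear of it.)
- relay: Small black relay with three brass pins pointing up: box 28 x 28 mm, 16 mm high (22 mm with the pins, which offer no hold), loose on the bench; origin: centre of its underside, x and y square to its sides, z axis up (pins up is the right way up). About 30 g.
- fuse_a: Fuse block: a red-brown block with two white fuses on top. The block is 20 mm (own x) x 44 mm (own y) x 18 mm high, 22 mm with the fuses. There are two just alike. Loose on the bench at the start; origin: centre of its underside, z axis up. About 30 g.
- fuse_b: Fuse block: a red-brown block with two white fuses on top. The block is 20 mm (own x) x 44 mm (own y) x 18 mm high, 22 mm with the fuses. There are two just alike. Loose on the bench at the start; origin: centre of its underside, z axis up. About 30 g.
- heat_sink_kit: Heat sink of silver metal with ten upright fins, 40 mm (own x) x 50 mm (own y) x 27 mm high, loose; origin: centre of its underside. It is the one already in the tray, on the grey pad.
- heat_sink_spare: Heat sink of silver metal with ten upright fins, 40 mm (own x) x 50 mm (own y) x 27 mm high, loose; origin: centre of its underside. A spare that lies on the bench, just like the one in the tray.
Things that resemble listed ones, but are neither listed nor needed, are in the scene too. Leave any green, orange or turquoise look-alike of the fuse_b alone.

How it is judged:
By the outcome, as a careful person would: the job done as asked, in the order asked, and still so for the second after the job is handed in, with the robot touching nothing.
It also fails if it takes over 83 s, if anything falls off the work surface, if the arm or the gripper's body presses on something with over 40 N, if the wrist force passes 120 N, or if a joint passes its speed limit or range.

## Working session

There is one attempt and no reset: what is moved stays moved. The work goes in short steps, Python scripts to look and compute and a tool call to move; the robot and the scene stay as the last step left them, time stands still between calls to the robot, and variables do not carry over. Pictures are saved under pics/ and viewed, about 12 in all and at most 16, crops included, and the job is handed in when it is done.

Besides the shell and the picture viewer there is one more tool, called after "Call:" as name(argument=value, ...), one argument or row to a line, values as JSON. step_arm: Moves the arm, as the interface text tells. Its arguments: {"type":"object","properties":{"moves":{"type":"array","items":{"type":"array","items":{"type":"number"}}}},"required":["moves"]}

```bash
mkdir -p pics; cat > h.py <<'E'
import numpy as np, cv2
from rig import arm
from scipy.spatial.transform import Rotation as R
def rot(a):
    a=np.array(a,float)
    return a if a.shape==(3,3) else R.from_quat(a,scalar_first=True).as_matrix()
def ray(cam,px,z):
    c=arm.calibration(cam); d=rot(c["attitude"])@np.linalg.inv(np.array(c["mtx"]))@np.array([px[0],px[1],1.])
    e=np.array(c["eye"]); return e+d*(z-e[2])/d[2]
def proj(cam,p):
    c=arm.calibration(cam); q=np.array(c["mtx"])@(rot(c["attitude"]).T@(np.array(p)-np.array(c["eye"]))); return q[:2]/q[2]
def snap(cam,name,crop=None,s=1):
    im=arm.get_image(cam)[:,:,::-1].copy(); cv2.imwrite("pics/raw_"+name+".png",im)
    if crop: im=im[crop[1]:crop[3],crop[0]:crop[2]]
    cv2.imwrite("pics/"+name+".png",cv2.resize(im,None,fx=s,fy=s,interpolation=cv2.INTER_CUBIC)); return im
E
python3 - <<'E'
from h import *
for c in("top","side"):
    snap(c,c+"0",s=1.5); print(c,arm.calibration(c))
    for t in("kit_tray","pad_blue","pad_black","pad_brown","capacitor","relay","fuse_a","heat_sink_kit"):
        for d in arm.search_frame(c,t)[:4]:
            p=np.array(d["point"])*[512,384]; print(c,t,p.round(),round(d["confidence"],2),ray(c,p,.01).round(3))
print(arm.state())
E
```

```text
top {'mtx': array([[357.7282747 ,   0.        , 256.59764657],
       [  0.        , 357.7282747 , 188.87647454],
       [  0.        ,   0.        ,   1.        ]]), 'eye': array([0.47273913, 0.0159683 , 0.90703827]), 'attitude': array([ 0.02020319, -0.70588703,  0.7076374 , -0.02376214])}
top kit_tray [211. 193.] 0.87 [0.518 0.126 0.01 ]
top pad_blue [191. 177.] 0.87 [0.559 0.176 0.01 ]
top pad_black [238. 207.] 0.62 [0.483 0.059 0.01 ]
top pad_brown [199. 217.] 0.82 [0.457 0.154 0.01 ]
top capacitor [305. 180.] 0.78 [ 0.55  -0.111  0.01 ]
top relay [311. 130.] 0.61 [ 0.677 -0.126  0.01 ]
top fuse_a [210. 263.] 0.65 [0.344 0.128 0.01 ]
top fuse_a [343. 117.] 0.6 [ 0.712 -0.21   0.01 ]
top fuse_a [329. 235.] 0.57 [ 0.413 -0.17   0.01 ]
top fuse_a [280. 136.] 0.52 [ 0.662 -0.047  0.01 ]
top heat_sink_kit [225. 168.] 0.77 [0.58  0.091 0.01 ]
side {'mtx': array([[371.79533682,   0.        , 256.45591152],
       [  0.        , 371.79533682, 190.82121737],
       [  0.        ,   0.        ,   1.        ]]), 'eye': array([ 0.46116483, -0.83289315,  0.4691143 ]), 'attitude': array([-0.51
[... 437 characters left out ...]
1.] 0.38 [0.561 0.115 0.01 ]
{'t': 0.9, 'qpos': array([ 1.06061226e+00,  3.12855575e-01,  1.49765355e+00, -1.31657765e-05,
        1.33100874e+00, -2.23432481e-01]), 'joint_vel': array([ 0.00047269, -0.00058941, -0.00027258, -0.00018963,  0.00152724,
        0.00013212]), 'joint_torque': array([ 1.21275127e-03, -4.12163079e+01, -2.59895056e+01, -4.28603755e-05,
        4.36475848e-04,  2.99891508e-05]), 'eef_pos': array([0.14853078, 0.50357102, 0.23133443]), 'tool_rot': array([1.93798067e-05, 1.42883532e-01, 9.89739509e-01, 3.26122827e-05]), 'contact_force': array([ 0.15205696, -0.34966463,  0.17365601]), 'torque': array([-0.02121132,  0.01639508,  0.03402893]), 'width': 0.08511433276604603}
```

View pics/top0.png

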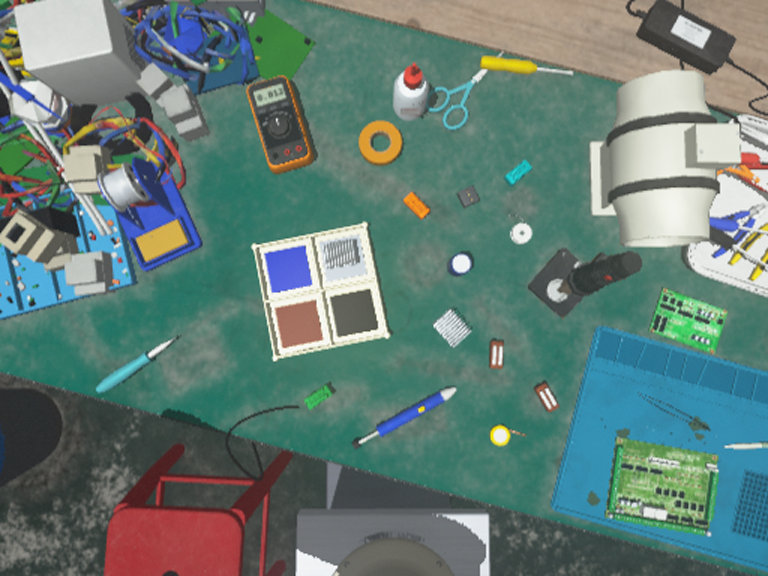

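View pics/side0.png

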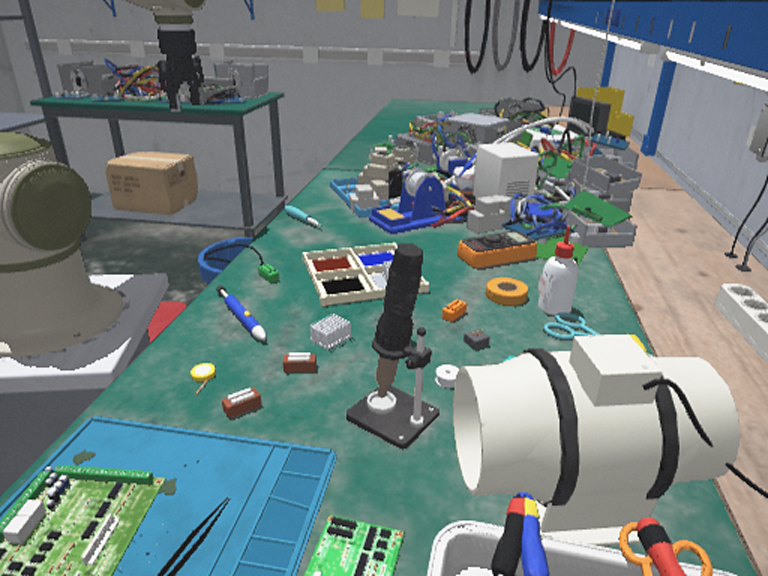

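The top view shows the tray at (320,290)/1.5 px, with pads blue upper-left, brown lower-left and black lower-right. The heat sink is upper-right.

Candidates, in 1.5x pixels:
- **Capacitor:** (460,263).
- **Relay:** (468,196).
- **Fuse blocks:** red-brown at (497,353) and (545,396). The orange (416,205), turquoise (518,172) and green (319,397) ones are look-alikes.
- **Not capacitors:** the white spool (521,233) and the yellow disc (500,435).

The tool holder stands at (560,285), leaning towards (640,262).

```bash
python3 - <<'E'
from h import *
im=cv2.imread("pics/raw_top0.png"); sd=cv2.imread("pics/raw_side0.png")
a=cv2.resize(im[100:290,265:395],None,fx=4,fy=4,interpolation=cv2.INTER_CUBIC)[:600]
a=cv2.resize(im[110:280,270:390],None,fx=3.3,fy=3.3,interpolation=cv2.INTER_CUBIC)
b=cv2.resize(sd[190:290,130:335],None,fx=1.9,fy=1.9,interpolation=cv2.INTER_CUBIC)
c=cv2.resize(im[145:242,165:262],None,fx=3.8,fy=3.8,interpolation=cv2.INTER_CUBIC)
o=np.zeros((600,800,3),np.uint8); o[:a.shape[0],:a.shape[1]]=a; o[:b.shape[0],400:400+b.shape[1]]=b[:,:400]; o[195:195+c.shape[0],400:400+c.shape[1]]=c
cv2.imwrite("pics/crop1.png",o)
hsv=cv2.cvtColor(im,cv2.COLOR_BGR2HSV).astype(int); H,S,V=hsv[...,0],hsv[...,1],hsv[...,2]
def blob(m,box,z,nm):
    k=np.zeros(m.shape,np.uint8); x0,y0,x1,y1=box; k[y0:y1,x0:x1]=m[y0:y1,x0:x1]*255
    n,l,st,ce=cv2.connectedComponentsWithStats(k); i=1+np.argmax(st[1:,4]); ys,xs=np.nonzero(l==i)
    P=np.array([ray("top",(x,y),z)[:2] for x,y in zip(xs,ys)],np.float32)
    print(nm,st[i,4],"px",ce[i].round(1),"mean",P.mean(0).round(4),"rect",[np.round(v,4) for v in cv2.minAreaRect(P*1000)])
red=((H<12)|(H>170))&(S>90)
blob(V<75,(297,115,327,145),.016,"relay")
f=red|((S<60)&(V>140))
blob(f,(322,222,342,250),.02,"fuse1"); blob(f,(352,250,375,278),.02,"fuse2")
blob(red,(175,190,222,240),.006,"padbrown"); blob((V<85),(215,185,258,230),.006,"padblack")
blob((H>105)&(H<130)&(S>120),(165,155,215,200),.006,"padblue")
blob((S<60)&(V>130),(295,165,320,188),.05,"captop")
cream=(V>140)&(S<80)
# whole tray
k=np.zeros(V.shape,np.uint8); k[140:245,160:265]=((H<35)|(H>95)|(S<50))[140:245,160:265]*255
blob(k>0,(160,140,265,245),.018,"tray")
E
```

```text
Traceback (most recent call last):
ValueError: attempt to get argmax of an empty sequence
```

View pics/crop1.png

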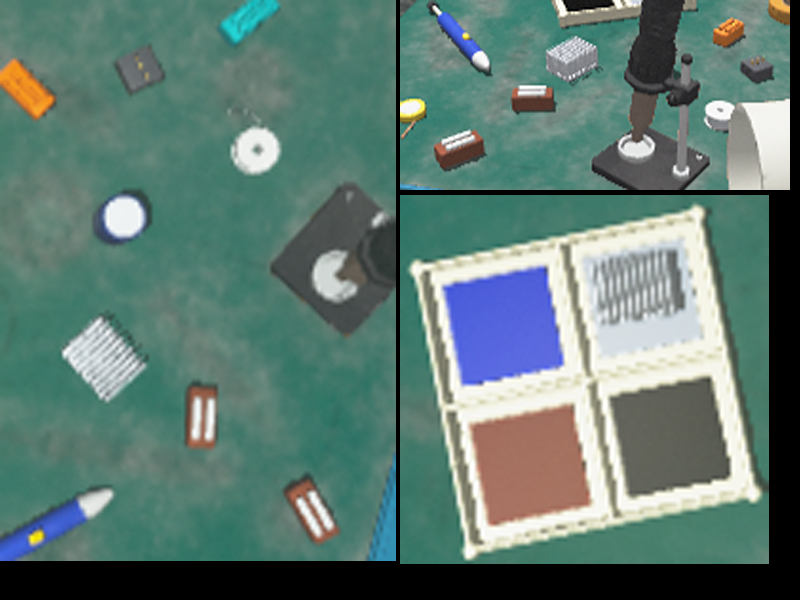

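The crops show the relay pins up at (312,131) px and both fuse blocks upright. All three pads needed are empty. Next I'll fix the colour thresholds and measure.

```bash
cat > m.py <<'E'
from h import *
def masks(im):
    hsv=cv2.cvtColor(im,cv2.COLOR_BGR2HSV).astype(int); return hsv[...,0],hsv[...,1],hsv[...,2]
def blob(m,box,z,nm,cam="top"):
    k=np.zeros(m.shape,np.uint8); x0,y0,x1,y1=box; k[y0:y1,x0:x1]=m[y0:y1,x0:x1]*255
    n,l,st,ce=cv2.connectedComponentsWithStats(k)
    if n<2: print(nm,"none"); return
    i=1+np.argmax(st[1:,4]); ys,xs=np.nonzero(l==i)
    P=np.array([ray(cam,(x,y),z)[:2] for x,y in zip(xs,ys)],np.float32)
    r=cv2.minAreaRect(P*1000); print(nm,st[i,4],"px",ce[i].round(1),"mean",(P.mean(0)*1000).round(1),"rect",np.round(r[0],1),np.round(r[1],1),round(r[2],1))
E
python3 - <<'E'
from m import *
im=cv2.imread("pics/raw_top0.png"); H,S,V=masks(im)
print(im[130,310],im[205,240],im[180,305],im[233,331])
red=((H<12)|(H>165))&(S>70)
blob((S<75)&(V<130),(299,117,325,143),.016,"relay")
f=red|((S<60)&(V>140))
blob(f,(322,222,342,250),.02,"fuse1"); blob(f,(352,250,375,278),.02,"fuse2")
blob(red,(175,190,222,240),.006,"padbrown"); blob((V<110),(217,190,258,228),.006,"padblack")
blob((H>105)&(H<130)&(S>120),(170,160,212,198),.006,"padblue")
blob((S<60)&(V>150),(295,165,320,188),.05,"captop")
blob((H<40)|(H>100)|(S<50),(160,140,265,245),.018,"tray")
E
```

```text
[111 112 105] [85 94 93] [242 240 236] [103 117 158]
relay 152 px [311.7 130.5] mean [ 675.5 -127.9] rect [ 675.3 -127.1] [30.6 40.8] 26.6
fuse1 141 px [330.5 235.8] mean [ 411.7 -170.7] rect [ 411.1 -171.8] [19.8 44.1] 89.1
fuse2 143 px [363.9 264.6] mean [ 341.  -251.7] rect [ 341.  -251.8] [44.  20.3] 30.3
padbrown 737 px [198.8 215.5] mean [462.2 156.7] rect [462.3 156.9] [67.3 68.7] 11.6
padblack 713 px [236.1 208.2] mean [480.4  63.1] rect [480.4  63. ] [68.1 67.4] 11.5
padblue 714 px [191.9 179.1] mean [554.1 174.7] rect [554.2 174.5] [67.7 67.6] 11.2
captop 119 px [307.3 175.4] mean [ 558.4 -110.6] rect [ 558.1 -111.1] [26.6 26.6] 89.9Traceback (most recent call last):
  File "<stdin>", line 11, in <module>
  File "m.py", line 9, in blob
    P=np.array([ray(cam,(x,y),z)[:2] for x,y in zip(xs,ys)],np.float32)
                ~~~^^^^^^^^^^^^^
  File "h.py", line 8, in ray
    c=arm.calibration(cam); d=rot(c["attitude"])@np.linalg.inv(np.array(c["mtx"]))@np.array([px[0],px[1],1.])
ValueError: time passes only in moves, steps and waits
```

Call:
step_arm(
  moves=[
    [1,0.0228,-0.034,0,0,0,0.0267],
    [1,0.0228,-0.034,0,0,0,0.0267],
    [1,0.0228,-0.034,0,0,0,0.0267],
    [1,0.0228,-0.034,0,0,0,0.0267],
    [1,0.0228,-0.034,0,0,0,0.0267],
  ],
)

```text
t: 1.4
eef_pos: [0.2631, 0.3322, 0.2314]
tool_rot: [0.0, 0.076, 0.997, 0.0]
contact_force: [0.3, 0.7, 0.6]
width: 0.0852
```

Call:
step_arm(
  moves=[
    [1,0.0228,-0.034,0,0,0,0.0267],
    [1,0.0228,-0.034,0,0,0,0.0267],
    [1,0.0228,-0.034,0,0,0,0.0267],
    [1,0.0228,-0.034,0,0,0,0.0267],
    [1,0.0228,-0.034,0,0,0,0.0267],
  ],
)

```text
t: 1.9
eef_pos: [0.3772, 0.162, 0.2315]
tool_rot: [0.0, 0.009, 1.0, 0.0]
contact_force: [-0.4, 0.3, 0.2]
width: 0.0852
```

Call:
step_arm(
  moves=[
    [1,0.0228,-0.034,0,0,0,0.0267],
    [1,0.0228,-0.034,0,0,0,0.0267],
    [1,0.0228,-0.034,0,0,0,0.0267],
    [1,0.0228,-0.034,0,0,0,0.0267],
    [1,0.0228,-0.034,0,0,0,0.0267],
  ],
)

```text
t: 2.4
eef_pos: [0.4913, -0.0081, 0.2314]
tool_rot: [0.0, -0.057, 0.998, -0.0]
contact_force: [0.0, 0.4, 0.8]
width: 0.0855
```

Call:
step_arm(
  moves=[
    [0.8,0.0228,-0.034,0,0,0,0.0267],
    [0.8,0.0228,-0.034,0,0,0,0.0267],
    [0.8,0.0228,-0.034,0,0,0,0.0267],
    [0.8,0,0,-0.04,0,0,0],
    [0.8,0,0,-0.04,0,0,0],
  ],
)

```text
t: 2.9
eef_pos: [0.5596, -0.1096, 0.1504]
tool_rot: [0.001, -0.096, 0.995, -0.0]
contact_force: [0.0, -0.3, -0.8]
width: 0.0684
```

Call:
step_arm(
  moves=[
    [0.8,0,0,-0.03,0,0,0],
    [0.8,0,0,0,0,0,0],
    [0.8,0,0,0,0,0,0],
  ],
)

```text
t: 3.2
eef_pos: [0.5593, -0.1086, 0.1223]
tool_rot: [0.0, -0.097, 0.995, -0.0]
contact_force: [0.6, 0.2, 0.6]
width: 0.0685
```

Call:
step_arm(
  moves=[
    [0.8,-0.001,-0.002,-0.03,0,0,0],
    [0.8,0,0,-0.03,0,0,0],
    [0.8,0,0,-0.026,0,0,0],
    [0.8,0,0,-0.02,0,0,0],
    [0.8,0,0,0,0,0,0],
  ],
)

```text
t: 3.7
eef_pos: [0.5579, -0.1104, 0.0152]
tool_rot: [-0.0, -0.097, 0.995, 0.0]
contact_force: [0.2, 0.9, 0.2]
width: 0.0684
```

Call:
step_arm(
  moves=[
    [0.2,0,0,0,0,0,0],
    [0.2,0,0,0,0,0,0],
    [0.2,0,0,0,0,0,0],
    [0.2,0,0,0,0,0,0],
    [0.2,0,0,0,0,0,0],
  ],
)

```text
t: 4.2
eef_pos: [0.5591, -0.1109, 0.0175]
tool_rot: [0.002, -0.097, 0.995, -0.001]
contact_force: [-1.2, 0.2, 6.8]
width: 0.0339
```

Call:
step_arm(
  moves=[
    [0,0,0,0,0,0,0],
    [0,0,0,0.02,0,0,0],
    [0,0,0,0.03,0,0,0],
    [0,0,0,0.03,0,0,0],
    [0,0,0,0,0,0,0],
  ],
)

```text
t: 4.7
eef_pos: [0.5601, -0.1113, 0.1005]
tool_rot: [0.004, -0.097, 0.995, -0.002]
contact_force: [0.8, 0.5, -1.0]
width: 0.0336
```

```bash
python3 - <<'E'
from h import *
snap("side","s1",(130,90,390,290),3)
E
```

```text
(no output)
```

View pics/s1.png

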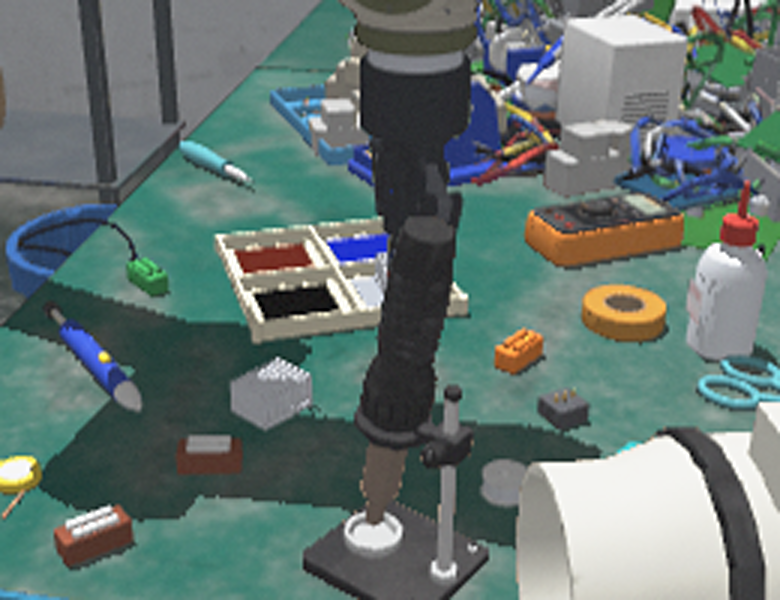

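The tool holder hides the grip in this view, but the width of 34 mm matches the capacitor. I'll carry it to the tray and look again there.

Call:
step_arm(
  moves=[
    [0,-0.001,0.04,0.01,0,0,0],
    [0,-0.001,0.045,0,0,0,0],
    [0,-0.001,0.045,0,0,0,0],
    [0,-0.001,0.045,0,0,0,0],
    [0,-0.001,0.04,0,0,0,0],
  ],
)

```text
t: 5.25
eef_pos: [0.5522, 0.1066, 0.1048]
tool_rot: [-0.0, -0.097, 0.995, 0.0]
contact_force: [0.6, 0.6, -0.5]
width: 0.0338
```

Call:
step_arm(
  moves=[
    [0,0,0.04,0,0,0,0],
    [0,0,0.03,0,0,0,0],
    [0,0,0,-0.03,0,0,0],
    [0,0,0,-0.02,0,0,0],
    [0,0,0,0,0,0,0],
  ],
)

```text
t: 5.75
eef_pos: [0.5509, 0.1746, 0.0523]
tool_rot: [-0.003, -0.097, 0.995, -0.0]
contact_force: [-0.4, -0.2, -0.6]
width: 0.0335
```

```bash
python3 - <<'E'
from h import *
s=arm.state(); print(s["eef_pos"],s["contact_force"])
snap("side","s2",(170,90,330,210),4)
E
```

```text
[0.5509291  0.17457493 0.05231365] [-0.37232032 -0.17880306 -0.56644536]
```

View pics/s2.png

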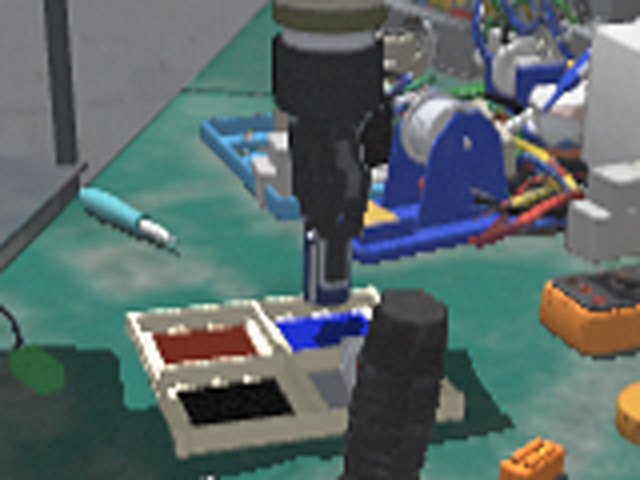

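The image shows the capacitor upright in the fingers over the blue pad, its bottom at about (327,302) in the crop. I'll lower it.

Call:
step_arm(
  moves=[
    [0,0.003,0,-0.015,0,0,0],
    [0,0,0,-0.008,0,0,0],
    [0,0,0,-0.004,0,0,0],
    [0,0,0,0,0,0,0],
  ],
)

```text
t: 6.2
eef_pos: [0.5557, 0.1744, 0.0278]
tool_rot: [-0.0, -0.097, 0.995, -0.0]
contact_force: [0.1, -0.0, -1.2]
width: 0.0334
```

Call:
step_arm(
  moves=[
    [0,-0.001,0,-0.003,0,0,0],
    [0,0,0,0,0,0,0],
    [0,0,0,-0.001,0,0,0],
    [0,0,0,0,0,0,0],
  ],
)

```text
t: 6.6
eef_pos: [0.555, 0.1746, 0.0244]
tool_rot: [0.0, -0.097, 0.995, -0.0]
contact_force: [-0.4, -0.5, -1.3]
width: 0.0338
```

Call:
step_arm(
  moves=[
    [0,0,0,-0.001,0,0,0],
    [0,0,0,0,0,0,0],
    [0,0,0,-0.001,0,0,0],
    [0,0,0,0,0,0,0],
    [0,0,0,0,0,0,0],
  ],
)

```text
t: 7.1
eef_pos: [0.5551, 0.1746, 0.0235]
tool_rot: [0.0, -0.097, 0.995, -0.0]
contact_force: [-4.8, 0.0, 12.3]
width: 0.0335
```

Contact. I'll release and rise.

Call:
step_arm(
  moves=[
    [0.6,0,0,0,0,0,0],
    [0.6,0,0,0,0,0,0],
    [0.6,0,0,0,0,0,0],
    [0.6,0,0,0.02,0,0,0],
    [0.6,0,0,0.04,0,0,0],
  ],
)

```text
t: 7.6
eef_pos: [0.5533, 0.1743, 0.0803]
tool_rot: [-0.003, -0.097, 0.995, -0.0]
contact_force: [0.2, 0.4, 0.1]
width: 0.0511
```

Call:
step_arm(
  moves=[
    [0.6,0,-0.02,0.04,0,0,0],
    [0.6,0.01,-0.04,0.02,0,0,0],
    [0.6,0.01,-0.045,0,0,0,0.05],
    [0.6,0.02,-0.045,0,0,0,0.05],
    [0.6,0.02,-0.045,0,0,0,0.05],
  ],
)

```text
t: 8.1
eef_pos: [0.6153, -0.0223, 0.1425]
tool_rot: [0.0, -0.172, 0.985, -0.0]
contact_force: [0.2, 0.7, 0.3]
width: 0.0513
```

Call:
step_arm(
  moves=[
    [0.6,0.02,-0.04,0,0,0,0.05],
    [0.6,0.02,-0.035,0,0,0,0.05],
    [0.6,0.02,-0.0336,-0.03,0,0,0.03],
    [0.6,0,0,0,0,0,0],
    [0.6,0,0,0,0,0,0],
  ],
)

```text
t: 8.6
eef_pos: [0.6745, -0.1292, 0.111]
tool_rot: [-0.001, -0.234, 0.972, 0.001]
contact_force: [-0.0, 0.1, 0.4]
width: 0.0516
```

```bash
python3 - <<'E'
from m import *
s=arm.state(); print(s["eef_pos"],s["tool_rot"],s["width"])
snap("top","t2"); im=cv2.imread("pics/raw_top0.png"); im2=cv2.imread("pics/raw_t2.png")
H,S,V=masks(im2); blob((S<60)&(V>150),(175,160,212,198),.056,"captop")
a=cv2.resize(im2[140:245,160:330],None,fx=4.4,fy=4.4,interpolation=cv2.INTER_CUBIC)
cv2.imwrite("pics/t2c.png",a)
b=cv2.resize(im[115:145,295:330],None,fx=16,fy=16,interpolation=cv2.INTER_CUBIC); cv2.imwrite("pics/relay.png",b)
E
```

```text
[ 0.67450796 -0.12923984  0.11097514] [-9.04108444e-04 -2.34088246e-01  9.72214638e-01  7.57239922e-04] 0.051580424880098605
captop 558 px [194.9 178.2] mean [551.6 158.7] rect [550.9 163.4] [89.1 86.1] 0.3
```

View pics/t2c.png

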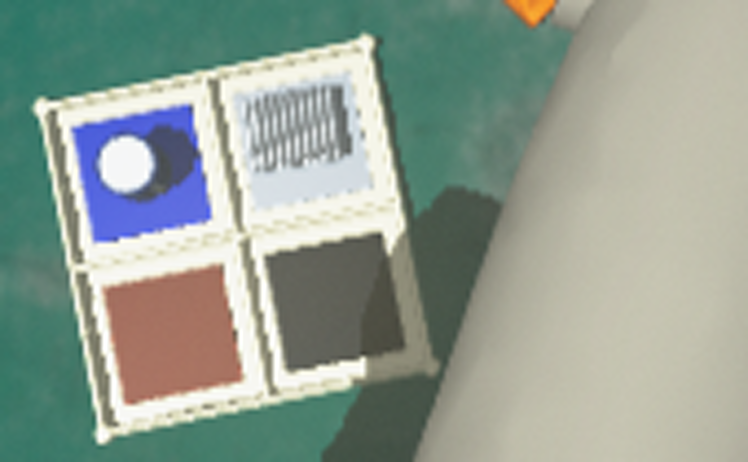

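View pics/relay.png

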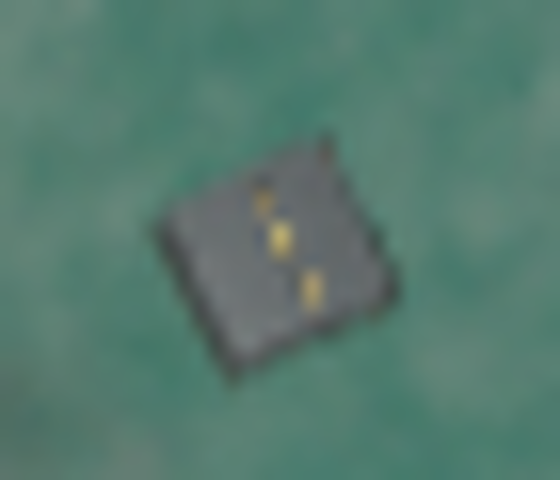

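The capacitor stands upright on the blue pad, about 2 mm from the middle. The relay's centre is at about (312,130.5) px with its edges at 26.5°, so the tool is already over it and aligned. Descending.

Call:
step_arm(
  moves=[
    [0.6,0.001,0.0005,-0.04,0,0,0],
    [0.6,0,0,-0.04,0,0,0],
    [0.6,0,0,-0.018,0,0,0],
    [0.6,0,0,-0.006,0,0,0],
    [0.6,0,0,0,0,0,0],
  ],
)

```text
t: 9.15
eef_pos: [0.6763, -0.1277, 0.0094]
tool_rot: [0.0, -0.235, 0.972, -0.0]
contact_force: [0.8, -0.3, 0.6]
width: 0.0514
```

Call:
step_arm(
  moves=[
    [0.6,0,0,-0.002,0,0,0],
    [0.6,0,0,0,0,0,0],
  ],
)

```text
t: 9.35
eef_pos: [0.6766, -0.1285, 0.0079]
tool_rot: [0.001, -0.235, 0.972, -0.001]
contact_force: [-0.2, -0.6, 1.2]
width: 0.051
```

Call:
step_arm(
  moves=[
    [0.6,-0.001,0,-0.004,0,0,0],
    [0,0,0,0,0,0,0],
    [0,0,0,0,0,0,0],
    [0,0,0,0,0,0,0],
    [0,0,0,0,0,0,0],
  ],
)

```text
t: 9.85
eef_pos: [0.6751, -0.1286, 0.0026]
tool_rot: [0.0, -0.235, 0.972, -0.0]
contact_force: [-0.4, -0.3, 3.2]
width: 0.0263
```

Call:
step_arm(
  moves=[
    [0,0,0,0.02,0,0,0],
    [0,0,0,0.03,0,0,0],
    [0,0,0,0.03,0,0,0],
    [0,-0.032,0.032,0.01,0,0,-0.04],
    [0,-0.032,0.032,0,0,0,-0.04],
  ],
)

```text
t: 10.35
eef_pos: [0.6109, -0.0645, 0.0938]
tool_rot: [0.002, -0.194, 0.981, -0.001]
contact_force: [1.0, 1.4, -0.5]
width: 0.0259
```

Call:
step_arm(
  moves=[
    [0,-0.032,0.032,0,0,0,-0.05],
    [0,-0.033,0.032,0,0,0,-0.05],
    [0,-0.033,0.032,0,0,0,-0.05],
    [0,-0.033,0.0315,0,0,0,-0.05],
    [0,0,0,-0.03,0,0,0],
  ],
)

```text
t: 10.85
eef_pos: [0.4785, 0.0658, 0.0647]
tool_rot: [0.002, -0.098, 0.995, -0.0]
contact_force: [1.1, -0.4, -0.7]
width: 0.0264
```

Call:
step_arm(
  moves=[
    [0,0,0,-0.02,0,0,0],
    [0,0,0,0,0,0,0],
    [0,0,0,0,0,0,0],
  ],
)

```text
t: 11.15
eef_pos: [0.4802, 0.0628, 0.0427]
tool_rot: [0.0, -0.097, 0.995, -0.0]
contact_force: [0.7, -0.2, 0.0]
width: 0.0263
```

```bash
python3 - <<'E'
from h import *
s=arm.state(); print(s["eef_pos"],s["tool_rot"],s["contact_force"])
snap("side","s3",(170,110,330,230),4)
E
```

```text
[0.48018486 0.06284916 0.04270649] [ 1.64614515e-06 -9.66696317e-02  9.95316524e-01 -1.62677047e-06] [ 0.6572217  -0.22772882  0.01886809]
```

View pics/s3.png

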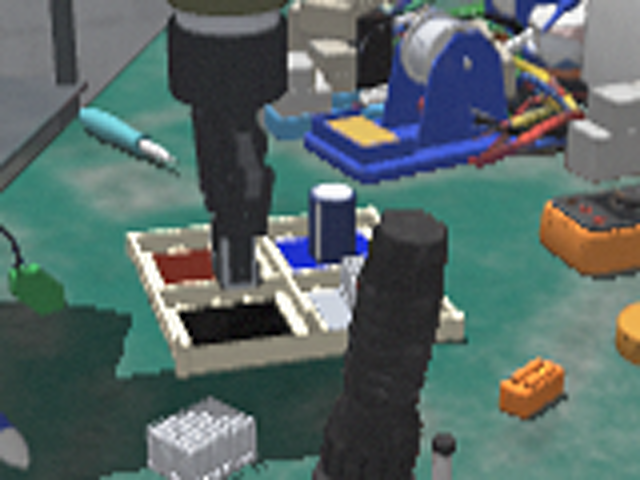

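The relay is held behind the near finger at about (238,270) in the crop, over the black pad. The capacitor stands well. Lowering.

Call:
step_arm(
  moves=[
    [0,0,0,-0.02,0,0,0],
    [0,0,0,-0.01,0,0,0],
    [0,0,0,-0.002,0,0,0],
    [0,0,0,0,0,0,0],
  ],
)

```text
t: 11.6
eef_pos: [0.4802, 0.0629, 0.0106]
tool_rot: [0.0, -0.097, 0.995, -0.0]
contact_force: [0.6, 1.1, 0.2]
width: 0.0264
```

Call:
step_arm(
  moves=[
    [0,0,0,-0.001,0,0,0],
    [0,0,0,0,0,0,0],
    [0,0,0,0,0,0,0],
  ],
)

```text
t: 11.9
eef_pos: [0.4801, 0.0629, 0.0096]
tool_rot: [0.0, -0.097, 0.995, -0.0]
contact_force: [-0.2, -0.8, 0.3]
width: 0.0267
```

Call:
step_arm(
  moves=[
    [0,0,0,-0.001,0,0,0],
    [0,0,0,0,0,0,0],
    [0,0,0,0,0,0,0],
  ],
)

```text
t: 12.2
eef_pos: [0.4801, 0.063, 0.0086]
tool_rot: [0.0, -0.097, 0.995, -0.0]
contact_force: [-0.6, 0.1, 3.7]
width: 0.0267
```

Call:
step_arm(
  moves=[
    [0.5,0,0,0,0,0,0],
    [0.5,0,0,0,0,0,0],
    [0.5,0,0,0,0,0,0],
    [0.5,0,0,0.02,0,0,0],
    [0.5,0,0,0.04,0,0,0],
  ],
)

```text
t: 12.7
eef_pos: [0.4783, 0.063, 0.067]
tool_rot: [-0.003, -0.097, 0.995, 0.001]
contact_force: [-0.5, -0.1, 0.8]
width: 0.0428
```

Call:
step_arm(
  moves=[
    [0.5,0,0,0.04,0,0,0],
    [0.5,-0.01,-0.04,0,0,0,-0.04],
    [0.5,-0.012,-0.04,0,0,0,-0.04],
    [0.5,-0.012,-0.04,0,0,0,-0.04],
    [0.5,-0.012,-0.04,0,0,0,-0.04],
  ],
)

```text
t: 13.2
eef_pos: [0.4332, -0.0984, 0.1084]
tool_rot: [0.0, -0.016, 1.0, -0.0]
contact_force: [0.6, 1.1, 0.2]
width: 0.0426
```

Call:
step_arm(
  moves=[
    [0.5,-0.012,-0.04,0,0,0,-0.05],
    [0.5,-0.011,-0.034,0,0,0,0],
    [0.5,0,0,-0.03,0,0,0],
    [0.5,0,0,0,0,0,0],
    [0.5,0,0,0,0,0,0],
  ],
)

```text
t: 13.7
eef_pos: [0.4108, -0.1706, 0.0785]
tool_rot: [-0.0, 0.008, 1.0, 0.0]
contact_force: [-0.1, -0.4, -0.3]
width: 0.0425
```

```bash
python3 - <<'E'
from m import *
s=arm.state(); print(s["eef_pos"],s["tool_rot"],s["width"])
snap("top","t3"); im=cv2.imread("pics/raw_t3.png")
c=cv2.resize(im[145:242,165:262],None,fx=5,fy=5,interpolation=cv2.INTER_CUBIC)
snap("side","s4"); sd=cv2.imread("pics/raw_s4.png"); b=cv2.resize(sd[200:290,130:235],None,fx=2.8,fy=2.8,interpolation=cv2.INTER_CUBIC)
o=np.zeros((490,785,3),np.uint8); o[:485,:485]=c; o[:b.shape[0],490:490+b.shape[1]]=b[:,:295]
cv2.imwrite("pics/t3c.png",o); print(proj("top",[.4804,.063,.022]),proj("top",[.5542,.1746,.056]))
E
```

```text
[ 0.41084818 -0.1706041   0.07848822] [-4.69171058e-04  7.90267528e-03  9.99968589e-01  3.86541470e-04] 0.04251100941630092
[235.77276371 208.09594951] [188.26519673 177.12525726]
```

View pics/t3c.png

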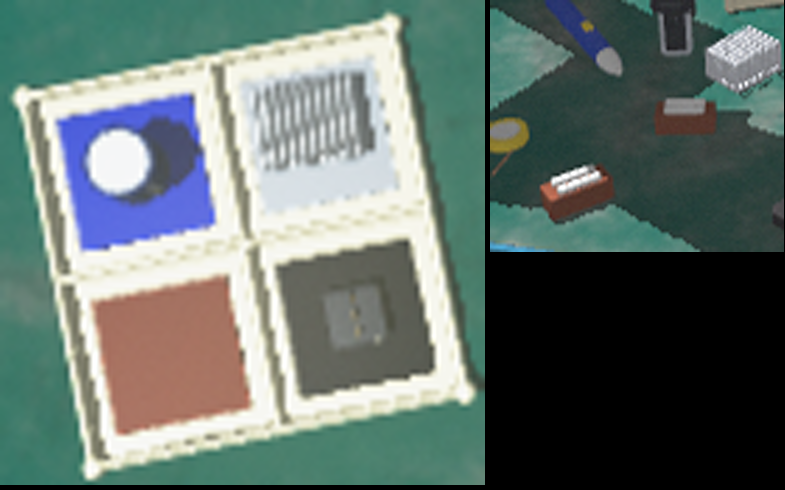

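The capacitor at (188.6,177.4) px matches the expected (188.3,177.1). The relay is at (236,208.6), pins up, against an expected (235.8,208.1). The gripper is over the red-brown fuse block nearer the tray, so I'll descend on it.

Call:
step_arm(
  moves=[
    [0.5,0,0,-0.035,0,0,0],
    [0.5,0,0,-0.025,0,0,0],
    [0.5,0,0,-0.01,0,0,0],
    [0.5,0,0,-0.004,0,0,0],
    [0.5,0,0,0,0,0,0],
  ],
)

```text
t: 14.3
eef_pos: [0.4114, -0.1711, 0.0049]
tool_rot: [0.0, 0.008, 1.0, -0.0]
contact_force: [0.2, -0.1, 0.6]
width: 0.0426
```

Call:
step_arm(
  moves=[
    [0,0,0,-0.001,0,0,0],
    [0,0,0,0,0,0,0],
    [0,0,0,0,0,0,0],
    [0,0,0,0,0,0,0],
    [0,0,0,0,0,0,0],
  ],
)

```text
t: 14.8
eef_pos: [0.4115, -0.1714, 0.0044]
tool_rot: [0.001, 0.008, 1.0, -0.001]
contact_force: [-0.8, 0.3, 6.2]
width: 0.0187
```

Call:
step_arm(
  moves=[
    [0,0,0,0.02,0,0,0],
    [0,0,0,0.04,0,0,0],
    [0,0,0,0.03,0,0,0],
    [0,0.006,0.04,0,0,0,0.03],
    [0,0.006,0.04,0,0,0,0.03],
  ],
)

```text
t: 15.3
eef_pos: [0.4235, -0.0908, 0.0948]
tool_rot: [0.002, -0.021, 1.0, -0.001]
contact_force: [0.8, 0.2, -1.0]
width: 0.0183
```

Call:
step_arm(
  moves=[
    [0,0.006,0.04,0,0,0,0.03],
    [0,0.006,0.04,0,0,0,0.03],
    [0,0.006,0.04,0,0,0,0.03],
    [0,0.007,0.04,0,0,0,0.03],
    [0,0.007,0.044,0,0,0,0.03],
  ],
)

```text
t: 15.8
eef_pos: [0.4552, 0.1145, 0.0941]
tool_rot: [0.001, -0.097, 0.995, -0.0]
contact_force: [1.1, 0.2, -0.3]
width: 0.0182
```

Call:
step_arm(
  moves=[
    [0,0.007,0.044,0,0,0,0],
    [0,0,0,-0.03,0,0,0],
    [0,0,0,-0.02,0,0,0],
    [0,0,0,0,0,0,0],
    [0,0,0,0,0,0,0],
  ],
)

```text
t: 16.3
eef_pos: [0.4623, 0.1569, 0.0442]
tool_rot: [0.0, -0.097, 0.995, -0.0]
contact_force: [0.2, 0.3, -0.9]
width: 0.0184
```

```bash
python3 - <<'E'
from h import *
s=arm.state(); print(s["eef_pos"],s["tool_rot"],s["contact_force"])
snap("side","s5",(170,100,330,220),4)
E
```

```text
[0.46231479 0.15690316 0.04417039] [ 3.85452913e-04 -9.66534110e-02  9.95318024e-01 -7.45980067e-06] [ 0.16027899  0.27731365 -0.85768407]
```

View pics/s5.png

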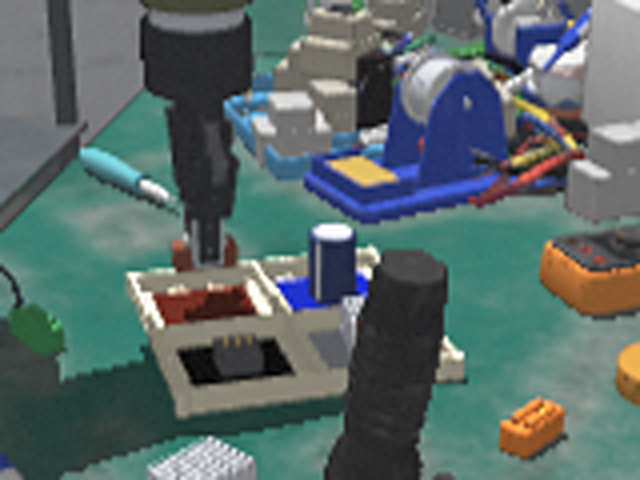

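The fuse block is held level and centred in the fingers at (205,253) in the crop, over the brown pad. Lowering.

Call:
step_arm(
  moves=[
    [0,0,0,-0.02,0,0,0],
    [0,0,0,-0.01,0,0,0],
    [0,0,0,-0.003,0,0,0],
    [0,0,0,0,0,0,0],
    [0,0,0,0,0,0,0],
  ],
)

```text
t: 16.85
eef_pos: [0.4624, 0.1569, 0.0109]
tool_rot: [0.001, -0.097, 0.995, 0.0]
contact_force: [0.5, 0.5, -0.6]
width: 0.0183
```

Call:
step_arm(
  moves=[
    [0,0,0,-0.001,0,0,0],
    [0,0,0,0,0,0,0],
    [0,0,0,0,0,0,0],
  ],
)

```text
t: 17.15
eef_pos: [0.4624, 0.157, 0.0104]
tool_rot: [0.001, -0.097, 0.995, -0.0]
contact_force: [-1.6, -0.8, 9.4]
width: 0.0185
```

Contact. I'll release, rise and back away.

Call:
step_arm(
  moves=[
    [0.45,0,0,0,0,0,0],
    [0.45,0,0,0,0,0,0],
    [0.45,0,0,0,0,0,0],
    [0.45,0,0,0.02,0,0,0],
    [0.45,0,0,0.04,0,0,0],
  ],
)

```text
t: 17.65
eef_pos: [0.4603, 0.1567, 0.068]
tool_rot: [-0.003, -0.097, 0.995, 0.0]
contact_force: [0.6, -0.1, -0.5]
width: 0.0384
```

Call:
step_arm(
  moves=[
    [0.45,0,0,0.04,0,0,0],
    [0.45,-0.03,0.04,0.03,0,0,0],
    [0.45,-0.03,0.04,0.02,0,0,0],
    [0.45,-0.03,0.04,0,0,0,0],
    [0.45,-0.03,0.04,0,0,0,0],
  ],
)

```text
t: 18.15
eef_pos: [0.3472, 0.3097, 0.1542]
tool_rot: [0.001, -0.096, 0.995, 0.0]
contact_force: [0.6, 1.5, 0.2]
width: 0.0386
```

Call:
step_arm(
  moves=[
    [0.45,-0.03,0.04,0,0,0,0],
    [0.45,-0.03,0.04,0,0,0,0],
    [0.45,-0.02,0.03,0,0,0,0],
    [0.45,0,0,0,0,0,0],
    [0.45,0,0,0,0,0,0],
  ],
)

```text
t: 18.65
eef_pos: [0.2679, 0.4185, 0.1533]
tool_rot: [-0.0, -0.098, 0.995, -0.0]
contact_force: [1.0, -0.2, 0.3]
width: 0.0382
```

```bash
python3 - <<'E'
from m import *
print(arm.state()["eef_pos"])
snap("top","t4"); im=cv2.imread("pics/raw_t4.png")
c=cv2.resize(im[145:242,165:262],None,fx=4.5,fy=4.5,interpolation=cv2.INTER_CUBIC)
snap("side","s6"); sd=cv2.imread("pics/raw_s6.png"); b=cv2.resize(sd[140:290,130:335],None,fx=1.7,fy=1.7,interpolation=cv2.INTER_CUBIC)
o=np.zeros((440,790,3),np.uint8); o[:c.shape[0],:c.shape[1]]=c; o[:b.shape[0],440:440+b.shape[1]]=b[:,:350]
cv2.imwrite("pics/end.png",o); print(proj("top",[.4623,.1568,.024]))
E
```

```text
[0.26794962 0.41851283 0.15334479]
[197.57890005 215.5563986 ]
```

View pics/end.png

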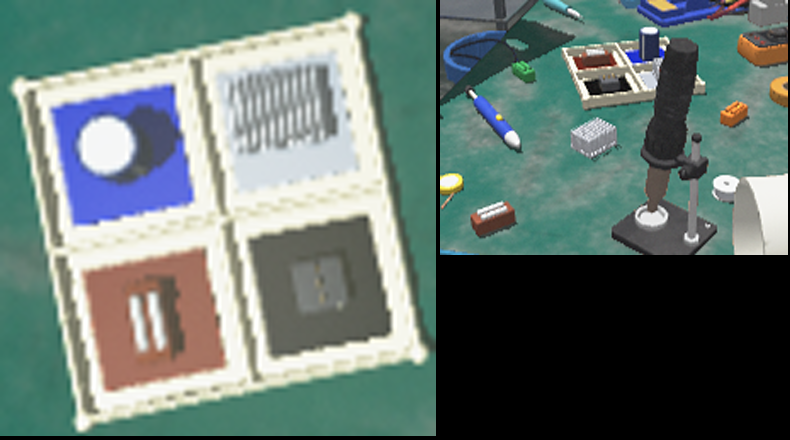

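All three parts stand centred on their pads. The fuse block is at (197.9,216.1) px against an expected (197.6,215.6). The heat sink already in the tray and the spares have not moved.

```bash
python3 -c "
from rig import arm
print(arm.hand_in())"
```

```text
the job is handed in; nothing more can be done
None
```

The repair kit is made up and handed in after about 19 s of robot time. I placed the capacitor on the blue pad, the relay on the black pad and one red-brown fuse block on the brown pad. The heat sink already in the tray, the spares and the look-alikes were left alone.

- **Placement:** The last top picture shows all three parts the right way up, the relay with its pins up. Each is within about 1 px, or 2–3 mm, of its pad's centre.
- **Heat sink:** It sits a little off the middle of its grey pad. I left it there, as the task says to leave a part that is already in the tray.
- **Forces:** The highest reading at the end of any move was about 13 N at the wrist, well under the limits. No check failed or disagreed. The tool holder hid the capacitor's first lift from the side camera, but the next picture showed it held.

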